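Fit the spout to the water filter

TASK

Lift the steel water spout out of the wooden drying block and push its foot into the push-in fitting on top of the water filter, past the grip and fully home: press it down firmly on the stop that you feel inside, but do not force it. Leave the spout upright with its nozzle pointing straight out over the middle of the drip tray, let go, and do not disturb the mug, jar and bowl.

Things in the scene. Friction and masses are not known exactly. Their poses are not given: they have to be found in the camera images.
- spout: Loose steel water spout, 0.13 to 0.21 kg, 158 mm tall, standing in the drying block with its foot 10 mm above the counter. Origin: centre of the foot's end; z runs up the tube. Foot: cone 8 mm wide at the end, 14 mm wide at 5 mm up; then 14 mm tube with a groove with sloping ends from 8 to 42 mm up, 10 mm wide in it.
- head (a point): Centre of the spout's black block head, 138 mm above the foot's end: 24 mm (spout's x) by 20 mm (y) by 40 mm high, the top of the spout. Grip it from above across its y faces.
- nozzle (a point): Mouth of the spout's curved nozzle: 62 mm from the tube's axis towards the spout's -x, 90 mm above the foot's end. The nozzle is 10 mm thick, leaves the tube 104 mm up and never rises above 113 mm.
- block: Fixed wooden drying block, 90 x 90 x 60 mm high, with one upright hole, 15 mm wide and 50 mm deep, in the middle of its top. Origin: centre of the underside, on the counter.
- filter: Fixed white water filter, housing 130 mm (x) by 120 mm (y) by 90 mm high. Origin: centre of its underside, on the counter. The drip tray, 12 mm high, 110 mm wide, reaches to 165 mm from the origin on the -x side. On top: a grey collar (the fitting, see point mouth) and behind it, on the +x side, a round cartridge cap 76 mm wide, 120 mm high with its rib.
- mouth (a point): Centre of the open top of the fitting's collar (30 mm wide, 20 mm high), 110 mm above the counter, 35 mm from the filter's origin to its -x. Upright bore 16 mm wide. 30 mm down, sprung grip noses leave a 10 mm opening: as the foot passes, 28 to 43 mm down, they resist with some 5 to 12 N (not yet home), then snap into the groove and the push eases.
- valve (a joint): Shut-off disc deep in the bore: 0 as found, 0.005 (m) at its hard stop; slides at 3 to 6 N under the foot and stays where left. Spout fully home = disc at its stop, with the foot's end 48 to 62 mm below the mouth: where exactly differs each time, cannot be seen and must be felt as a sharp rigid rise of force. Press it there with about 20 N; over 50 N is forcing it.
- tray_mark (a point): Middle of the drip tray where the water should land: 62 mm from the fitting's axis towards the filter's -x, 12 mm above the counter. The nozzle must end above it.
- mug: Bystander: white mug, 80 mm wide, 90 mm high, origin at the centre of its underside.
- jar: Bystander: amber jar with steel lid, 84 mm wide, 130 mm high, origin at the centre of its underside.
- bowl: Bystander: white bowl, 100 mm wide, 45 mm high, origin at the centre of its underside.
Mind the look-alikes: they are no part of the job. There is more than one size of the spout; the job needs the largest.

How it is judged:
On the way, in this order (a step that is already met when the one before it is completed fails the run):
1. the spout is lifted clear of the drying block (height (world z) of spout above 0.065 m), for 0.1 s.
2. the spout's foot is in the fitting, past the grip (z of spout in the frame of mouth below -0.04 m and horizontal distance between spout and mouth below 0.004 m), for 0.1 s.
3. the spout is pressed down firmly on its stop (value of joint valve above 0.004 m and contact force between spout and filter above 13 N), for 0.1 s.
At the end, for the whole second after the job is handed in: The spout stands in the fitting, released and at rest, upright within 0.1 rad and centred within 4 mm, its foot past the grip (over 45.5 mm below the mouth) and home (shut-off disc pushed down more than 4 of its 5 mm), with the nozzle within 22 mm of the tray's middle mark seen from above (value of joint valve above 0.004 m and z of spout in the frame of mouth below -0.0455 m and horizontal distance between spout and mouth below 0.004 m and angle between spout's own z axis and vertical below 0.1 rad and horizontal distance between nozzle and tray_mark below 0.022 m and linear speed of spout below 0.02 m/s); the robot touches nothing.
It fails at once if the spout is forced: it presses on the filter with more than 50 N (contact force between spout and filter above 50 N).
It fails at once if a bystander is moved more than 20 mm (distance of any of mug, jar, bowl from where it was at the start of the episode above 0.02 m).
It fails at once if a bystander is tipped (angle between any of mug, jar, bowl's own z axis and vertical above 0.3 rad).
It also fails if it takes over 67 s, if anything falls off the work surface, if the arm or the gripper's body presses on something with over 40 N, if the wrist force passes 120 N, or if a joint passes its speed limit or range.

ROBOT

A 7-joint arm with a two-finger parallel gripper is mounted at the origin on the work surface. World frame = base frame: x ahead of the robot, y to its left, z up, the work surface at z = 0. Lengths are in m, angles in rad, forces in N, time in s.
With the tool pointing down it reaches from about 0.4 to 0.85 m from the base axis. Payload 4.5 kg.
Tool frame: the origin (TCP) lies on the centre line of the jaws, within the pads' length; the fingertips stand 11 mm ahead of it and the grasp point (between the pads) lies 8 mm behind it; z points along the fingers, y is the line along which they close (so a half turn about z gives the same grasp; the last joint's range is limited). The gripper opens to 88 mm and grips with 3 to 60 N. Pads are 18 mm wide; open, the fingers measure 123 mm over their backs; the gripper's body (75 mm by 187 mm) begins 45 mm behind the grasp point.
Start: joints at [-1.086, 0.689, -0.195, 1.565, 0.157, 0.902, -0.215], TCP at [0.272, 0.563, 0.25] pointing down, gripper open.
Joint ranges: [-3.01, 3.01], [-0.46, 2.08], [-1.47, 1.51], [0.13, 2.56], [-1, 4.14], [0.04, 2.09], [-2.66, 2.66]. Speed limits (rad/s): [2.57, 2.57, 3.14, 3.14, 3.14, 3.14, 3.14].

INTERFACE

Orientations are given as a unit quaternion [x, y, z, w].
In Python, from plant import * gives the robot as it stands. The module is installed in compiled form; this text tells all that it offers.
- The arm moves only by the tool send_rows, never from a script. Its argument "motion" is a list of rows, each an object of numbers: "x", "y", "z": the shift along the tool's x, y, z in cm; "rx", "ry", "rz": the turn, a rotation vector about the tool's x, y, z in rad; "jaw": the finger opening in cm, from 0 to 8.81. In form: [{"x": .., "y": .., "z": .., "rx": .., "ry": .., "rz": .., "jaw": ..}, ...]. A call has exactly 5 rows; each row shifts and turns the commanded pose from where the row before left it, along the tool's axes as they then stand; what a row does not reach is not made up. A row lasts 1/10 s, in which the tool goes at most 50 mm and 8.59 degrees, less where a joint would pass 70% of its speed; a pose out of reach is approached as far as the arm can. A call is refused whole if a number of a shift passes 5 or a number of a turn 0.15, either way. A call with a gripper value outside its range is refused whole. The fingers move at their own pace and stop on an object; "grip_force" is the grip in N (left out, the last holds). Time passes only in rows, so rows that do not move let the fingers close, or fill a call up. It gives the time, the measured TCP pose, the force, the opening and the grip force at its end, in the units of the state.
- get_state(): the state, without advancing time (a new reading comes with each control period).
- snapshot(name): name is "side" or "top"; returns a dict with "img" (400x640x3 uint8, red, green, blue), "vertical_fov" (degrees; the focal length in pixels is half the picture's height over the tangent of half this angle, whatever the lens; pixels are square), "cx", "cy" (the principal point, pixels), "extrinsics" (4x4, takes a point from camera to world coordinates). Camera axes: x right, y up, looking along -z (the intrinsics and any distortion apply to the point x, -y, -z); pixel columns grow to the right and rows downward; lengths in m; the calibration is good to about 2 mm. A picture is of the moment at which its call begins. There is no depth.
- finish_job(): hands the job in; it is judged then, once.
The state is a dict: "clock": time; "q": joint angles; "qd": joint speeds; "joint_torque": joint torques, N m; "tool_pos": TCP position; "eef_rot": TCP orientation; "contact_force": force on the tool from outside, world axes, zero at the start; "moment": the same for the moment, N m; "opening": opening from 0.0 (shut) to 1.0 (fully open); "finger_force": force on a finger pad.
Only numpy, scipy, OpenCV 4.12 (cv2) and the standard library are available. Lean on these libraries where they do the work, as an engineer would, in place of code of your own. Each camera call takes 0.05 s, during which the arm holds its last target. There are 200 camera calls.

## Working session

There is one attempt and no reset: what is moved stays moved. The work goes in short steps, Python scripts to look and compute and a tool call to move; the robot and the scene stay as the last step left them, time stands still between calls to the robot, and variables do not carry over. Pictures are saved under pics/ and viewed, at most 10 in all, crops included, and the job is handed in when it is done.

Besides the shell and the picture viewer there is one more tool, called by a JSON object that holds its "api" and its "payload", one argument or row to a line. send_rows: Moves the arm, as the interface text tells. Its arguments: {"type":"object","properties":{"motion":{"type":"array"},"grip_force":{"type":"number"}},"required":["motion"]}

```bash
mkdir -p pics; cat > h.py <<'E'
from plant import *
import numpy as np, cv2, json
def grab(n,tag):
    s=snapshot(n); cv2.imwrite(f'pics/{tag}.png',s['img'][:,:,::-1]); 
    np.savez(f'{tag}.npz',**s); return s
def load(tag): return dict(np.load(f'{tag}.npz'))
def ray(s,u,v):
    f=200/np.tan(np.radians(float(s['vertical_fov']))/2); E=s['extrinsics']
    d=E[:3,:3]@np.array([(u-s['cx'])/f,-(v-s['cy'])/f,-1]); return E[:3,3],d
def onz(s,u,v,z):
    o,d=ray(s,u,v); return o+d*(z-o[2])/d[2]
def proj(s,p):
    f=200/np.tan(np.radians(float(s['vertical_fov']))/2); E=s['extrinsics']
    c=E[:3,:3].T@(np.array(p)-E[:3,3]); return s['cx']+f*c[0]/-c[2], s['cy']-f*c[1]/-c[2]
E
python3 - <<'E'
from h import *
for n in('top','side'):
    s=grab(n,n+'0'); print(n,s.keys(),s['img'].shape,s['vertical_fov'],s['cx'],s['cy'],np.round(s['extrinsics'],3))
st=get_state(); print(st)
E
```

```text
top dict_keys(['img', 'vertical_fov', 'cx', 'cy', 'extrinsics']) (400, 640, 3) 56.31495414899853 324.4141898978174 198.21312329862445 [[ 0.087  0.974 -0.211  0.413]
 [-0.996  0.087 -0.013 -0.015]
 [ 0.006  0.211  0.978  0.892]
 [ 0.     0.     0.     1.   ]]
side dict_keys(['img', 'vertical_fov', 'cx', 'cy', 'extrinsics']) (400, 640, 3) 50.79867594150868 316.38993027922464 195.75742739515385 [[-0.723  0.518 -0.457  0.194]
 [-0.691 -0.533  0.489  0.389]
 [ 0.009  0.669  0.743  0.72 ]
 [ 0.     0.     0.     1.   ]]
{'clock': 0.1, 'q': array([-1.08616965,  0.6899084 , -0.19459779,  1.56618483,  0.15730309,
        0.90248259, -0.21509556]), 'qd': array([-2.59000159e-03, -2.44745498e-03, -7.89022514e-04, -3.17091682e-03,
       -7.74705784e-05,  1.76399881e-03, -1.86867827e-03]), 'joint_torque': array([-3.38708080e-03, -5.28500390e+01, -1.27131332e+00, -1.53838331e+01,
       -5.24830772e-02,  2.00328665e-03,  3.23336758e-05]), 'tool_pos': array([0.27209096, 0.56208831, 0.24900172]), 'eef_rot': array([ 2.23442984e-01,  9.74716678e-01, -7.80502147e-04, -1.46289414e-04]), 'contact_force': array([-0.34126272, -0.31211941, -0.07559921]), 'moment': array([-0.00707373, -0.00063143,  0.03173191]), 'finger_force': 0.0, 'opening': 0.9998314489535054}
```

View pics/top0.png

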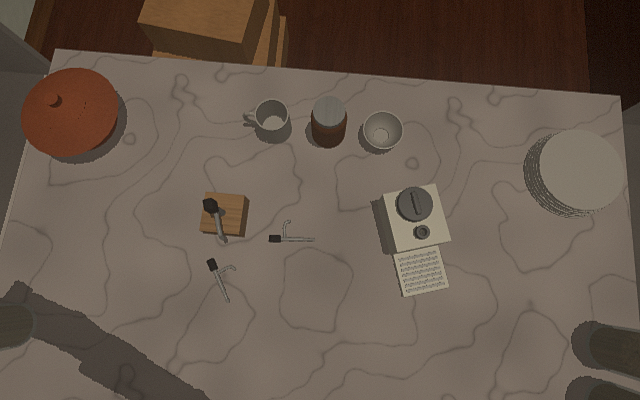

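View pics/side0.png

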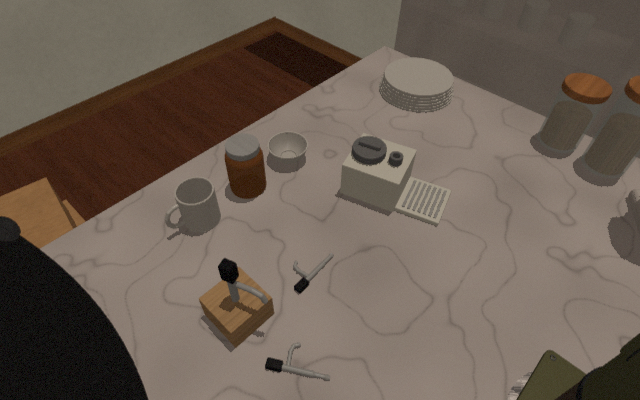

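Top view: the candidates are the spout standing in the block (head about 210,205), one lying at about (290,239) and one lying at about (218,278). Only the first stands in the drying block. I'll confirm that it is the largest in an enlarged crop and measure it at the same time.

```bash
python3 - <<'E'
from h import *
t=load('top0'); 
a=cv2.resize(t['img'][180:310,190:325],None,fx=4,fy=4,interpolation=cv2.INTER_CUBIC)[:,:,::-1]
b=cv2.resize(t['img'][175:305,365:460],None,fx=4,fy=4,interpolation=cv2.INTER_CUBIC)[:,:,::-1]
a=cv2.resize(a,(426,410)) if 0 else a
c=np.hstack([a,b]); c=cv2.resize(c,(800,int(c.shape[0]*800/c.shape[1]))); print(c.shape)
cv2.imwrite('pics/crop1.png',c)
s=load('side0')
a=cv2.resize(s['img'][240:390,195:340],None,fx=3,fy=3,interpolation=cv2.INTER_CUBIC)[:,:,::-1]
b=cv2.resize(s['img'][125:235,330:455],None,fx=3,fy=3,interpolation=cv2.INTER_CUBIC)[:,:,::-1]
b=cv2.copyMakeBorder(b,0,a.shape[0]-b.shape[0],0,0,cv2.BORDER_CONSTANT)
c=np.hstack([a,b]);c=c[:, :800]; print(c.shape);cv2.imwrite('pics/crop2.png',c)
E
```

```text
(452, 800, 3)
(450, 800, 3)
```

View pics/crop1.png

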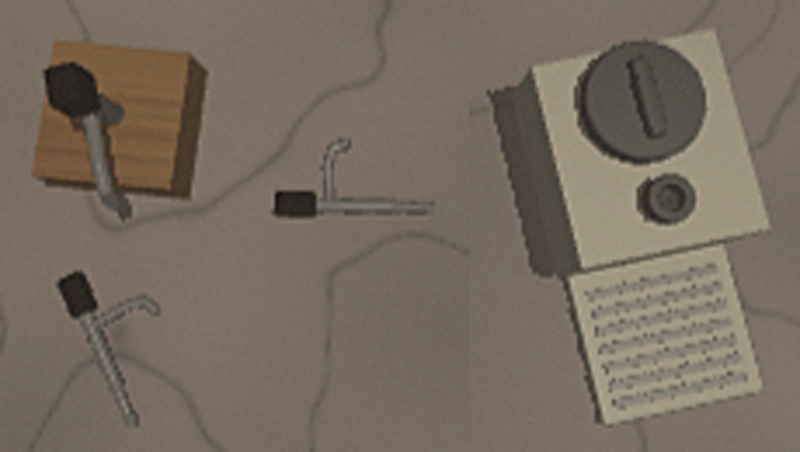

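View pics/crop2.png

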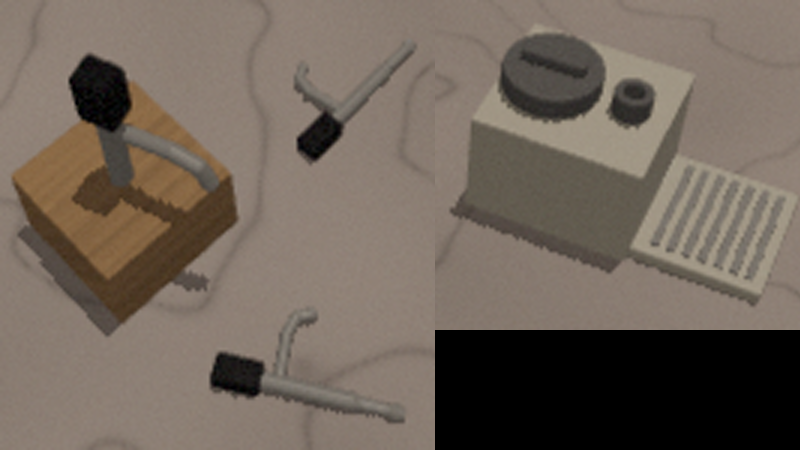

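The standing spout in the block is clearly the largest: crop1 head at about (72,90), thicker tube, larger head than the lying ones at (295,205) and (78,293). The collar is at about (668,197) in crop1, with the tray below it. Now I'll measure.

```bash
cat >> h.py <<'E'
def tri(s1,p1,s2,p2):
    o1,d1=ray(s1,*p1);o2,d2=ray(s2,*p2);d1/=np.linalg.norm(d1);d2/=np.linalg.norm(d2)
    k=np.linalg.lstsq(np.c_[d1,-d2],o2-o1,rcond=None)[0]
    a,b=o1+k[0]*d1,o2+k[1]*d2; return (a+b)/2,np.linalg.norm(a-b)
def blobs(s,box,lo,hi,minA=20):
    u0,v0,u1,v1=box; hsv=cv2.cvtColor(s['img'][v0:v1,u0:u1],cv2.COLOR_RGB2HSV)
    m=cv2.inRange(hsv,lo,hi); n,l,st,c=cv2.connectedComponentsWithStats(m)
    return [(st[i,4],c[i]+[u0,v0],(l==i).astype(np.uint8)) for i in np.argsort(-st[:,4]) if i and st[i,4]>=minA]
E
python3 - <<'E'
from h import *
t=load('top0');s=load('side0')
R=lambda a:np.round(a,4)
ht=blobs(t,(195,185,235,225),(0,0,0),(180,255,45));hs=blobs(s,(210,250,250,290),(0,0,0),(180,255,45))
print([(b[0],R(b[1])) for b in ht+hs]); print('head',tri(t,ht[0][1],s,hs[0][1]))
# nozzle mouth
nt=(190+124/3.478,180+214/3.478); ns=(195+208/3,240+184/3)
print('nozzle',tri(t,nt,s,ns), onz(t,*nt,.1))
for nm,(x,y) in dict(TL=(55,40),TR=(190,53),BR=(172,197),BL=(34,178)).items(): print(nm,R(onz(t,190+x/3.478,180+y/3.478,.06)))
for z in(.06,):
  for nm,(x,y) in dict(L=(12,180),F=(106,278),Rr=(237,182)).items(): print('side',nm,R(onz(s,195+x/3,240+y/3,z)))
g=lambda x,y,z:R(onz(t,365+(x-469.6)/3.478,175+y/3.478,z))
for p in [(532,66),(717,30),(770,230),(580,272)]: print('filt',g(*p,.09))
for p in [(568,276),(728,244),(761,388),(604,424)]: print('tray',g(*p,.012))
ct=(365+(668-469.6)/3.478,175+197/3.478); cs=(330+(634-435)/3,125+91/3)
print('collar',g(668,197,.11),R(onz(s,*cs,.11)),tri(t,ct,s,cs))
print('cap',g(645,100,.115))
for m,p in dict(mug=(271,120),jar=(329,110),bowl=(382,131)).items(): print(m,R(onz(t,*p,.09)))
E
```

```text
[(np.int32(166), array([210.2349, 205.4578])), (np.int32(356), array([228.0084, 270.7416]))]
head (array([0.53756235, 0.22365766, 0.1459532 ]), np.float64(0.0007548213245307108))
nozzle (array([0.47663764, 0.20015917, 0.09087928]), np.float64(0.01060192450315394)) [0.47159462 0.19452734 0.1       ]
TL [0.5835 0.2664 0.06  ]
TR [0.5827 0.1771 0.06  ]
BR [0.488  0.1761 0.06  ]
BL [0.4923 0.2658 0.06  ]
side L [0.5782 0.2699 0.06  ]
side F [0.4933 0.2693 0.06  ]
side Rr [0.4845 0.1813 0.06  ]
filt [ 0.6064 -0.1325  0.09  ]
filt [ 0.6403 -0.2488  0.09  ]
filt [ 0.5157 -0.2846  0.09  ]
filt [ 0.4797 -0.1688  0.09  ]
tray [ 0.4828 -0.1759  0.012 ]
tray [ 0.5137 -0.2826  0.012 ]
tray [ 0.4208 -0.3065  0.012 ]
tray [ 0.3887 -0.2041  0.012 ]
collar [ 0.5277 -0.216   0.11  ] [ 0.5268 -0.2157  0.11  ] (array([ 0.52751775, -0.21633268,  0.1091762 ]), np.float64(0.0005801829781948116))
cap [ 0.5852 -0.1988  0.115 ]
mug [0.7576 0.1333 0.09  ]
jar [0.7943 0.0027 0.09  ]
bowl [ 0.7537 -0.1223  0.09  ]
```

{"api": "send_rows", "payload": {
  "motion": [
    {"x":-1.5,"y":-0.7},
    {"x":-2.5,"y":-1.2},
    {"x":-2.5,"y":-1.2},
    {"x":-2.5,"y":-1.2},
    {"x":-2.5,"y":-1.2}
  ]
}}

```text
schema error: expected keys x, y, z, rx, ry, rz, jaw
```

```bash
python3 - <<'E'
from h import *
t=load('top0');s=load('side0')
st=get_state();print(st['tool_pos'],st['q'])
T=lambda x,y,z:onz(t,190+x/3.478,180+y/3.478,z)
S=lambda x,y,z:onz(s,195+x/3,240+y/3,z)
a,b=T(93,110,.119),T(106,190,.115); d=a-b; print('yaw top',a,b,np.arctan2(d[1],d[0]))
a,b=S(130,133,.117),S(190,158,.117); d=a-b; print('yaw side',a,b,np.arctan2(d[1],d[0]))
print('tube at block top', S(122,183,.06), T(112,118,.06))
E
```

```text
[0.27209096 0.56208831 0.24900172] [-1.08616965  0.6899084  -0.19459779  1.56618483  0.15730309  0.90248259
 -0.21509556]
yaw top [0.53055162 0.21699862 0.119     ] [0.48373349 0.20330015 0.115     ] 0.28464388275659747
yaw side [0.52235577 0.2195317  0.117     ] [0.48773791 0.20701073 0.117     ] 0.3470520596850811
tube at block top [0.53142866 0.22736978 0.06      ] [0.53541749 0.22171935 0.06      ]
```

{"api": "send_rows", "payload": {
  "motion": [
    {"x":-1.5,"y":-0.7,"z":0,"rx":0,"ry":0,"rz":0,"jaw":8.8},
    {"x":-2.5,"y":-1.2,"z":0,"rx":0,"ry":0,"rz":0,"jaw":8.8},
    {"x":-2.5,"y":-1.2,"z":0,"rx":0,"ry":0,"rz":0,"jaw":8.8},
    {"x":-2.5,"y":-1.2,"z":0,"rx":0,"ry":0,"rz":0,"jaw":8.8},
    {"x":-2.5,"y":-1.2,"z":0,"rx":0,"ry":0,"rz":0,"jaw":8.8}
  ]
}}

```text
clock: 0.6
tool_pos: [0.3533, 0.4605, 0.2495]
eef_rot: [0.224, 0.975, -0.001, 0.0]
contact_force: [0.3, 0.4, 0.8]
opening: 0.999
finger_force: 0.0
```

{"api": "send_rows", "payload": {
  "motion": [
    {"x":-2.5,"y":-1.2,"z":0,"rx":0,"ry":0,"rz":0,"jaw":8.8},
    {"x":-2.5,"y":-1.2,"z":0,"rx":0,"ry":0,"rz":0,"jaw":8.8},
    {"x":-2.5,"y":-1.2,"z":0,"rx":0,"ry":0,"rz":0,"jaw":8.8},
    {"x":-2.5,"y":-1.2,"z":0,"rx":0,"ry":0,"rz":0,"jaw":8.8},
    {"x":-2.5,"y":-1.2,"z":0,"rx":0,"ry":0,"rz":0,"jaw":8.8}
  ]
}}

```text
clock: 1.1
tool_pos: [0.4393, 0.3518, 0.2496]
eef_rot: [0.224, 0.975, -0.001, 0.0]
contact_force: [0.1, 0.6, 0.7]
opening: 0.999
finger_force: 0.0
```

{"api": "send_rows", "payload": {
  "motion": [
    {"x":-2.5,"y":-1.2,"z":0,"rx":0,"ry":0,"rz":0,"jaw":8.8},
    {"x":-2.5,"y":-1.2,"z":0,"rx":0,"ry":0,"rz":0,"jaw":8.8},
    {"x":-2.5,"y":-1.2,"z":0,"rx":0,"ry":0,"rz":0,"jaw":8.8},
    {"x":-2.5,"y":-1.2,"z":0,"rx":0,"ry":0,"rz":0,"jaw":8.8},
    {"x":-2.0,"y":-1.0,"z":0,"rx":0,"ry":0,"rz":0,"jaw":8.8}
  ]
}}

```text
clock: 1.6
tool_pos: [0.5221, 0.2465, 0.2495]
eef_rot: [0.225, 0.974, -0.001, 0.0]
contact_force: [0.4, -0.5, -0.2]
opening: 0.999
finger_force: 0.0
```

{"api": "send_rows", "payload": {
  "motion": [
    {"x":0,"y":0,"z":0,"rx":0,"ry":0,"rz":0.15,"jaw":8.8},
    {"x":0,"y":0,"z":0,"rx":0,"ry":0,"rz":0.15,"jaw":8.8},
    {"x":0,"y":0,"z":0,"rx":0,"ry":0,"rz":0.15,"jaw":8.8},
    {"x":0,"y":0,"z":0,"rx":0,"ry":0,"rz":0.15,"jaw":8.8},
    {"x":0,"y":0,"z":0,"rx":0,"ry":0,"rz":0.15,"jaw":8.8}
  ]
}}

```text
clock: 2.1
tool_pos: [0.521, 0.2482, 0.2496]
eef_rot: [0.568, 0.823, -0.001, 0.0]
contact_force: [-0.6, 0.0, -0.7]
opening: 0.999
finger_force: 0.0
```

{"api": "send_rows", "payload": {
  "motion": [
    {"x":0,"y":0,"z":0,"rx":0,"ry":0,"rz":0.15,"jaw":8.8},
    {"x":0,"y":0,"z":0,"rx":0,"ry":0,"rz":0.15,"jaw":8.8},
    {"x":0,"y":0,"z":0,"rx":0,"ry":0,"rz":0.15,"jaw":8.8},
    {"x":0,"y":0,"z":0,"rx":0,"ry":0,"rz":0.15,"jaw":8.8},
    {"x":0,"y":0,"z":0,"rx":0,"ry":0,"rz":0.15,"jaw":8.8}
  ]
}}

```text
clock: 2.6
tool_pos: [0.5209, 0.2484, 0.2497]
eef_rot: [0.83, 0.558, -0.0, 0.0]
contact_force: [-0.1, 0.9, 0.3]
opening: 0.996
finger_force: 0.0
```

{"api": "send_rows", "payload": {
  "motion": [
    {"x":0,"y":0,"z":0,"rx":0,"ry":0,"rz":0.15,"jaw":8.8},
    {"x":0,"y":0,"z":0,"rx":0,"ry":0,"rz":0.15,"jaw":8.8},
    {"x":0,"y":0,"z":0,"rx":0,"ry":0,"rz":0.15,"jaw":8.8},
    {"x":0,"y":0,"z":0,"rx":0,"ry":0,"rz":0.15,"jaw":8.8},
    {"x":0,"y":0,"z":0,"rx":0,"ry":0,"rz":0.15,"jaw":8.8}
  ]
}}

```text
clock: 3.1
tool_pos: [0.5209, 0.2484, 0.2497]
eef_rot: [0.977, 0.215, -0.0, 0.0]
contact_force: [0.0, 0.1, -0.1]
opening: 1.0
finger_force: 0.0
```

```bash
cat >> h.py <<'E'
from scipy.spatial.transform import Rotation as Ro
def go(target,ywaw=None):
    st=get_state(); R=Ro.from_quat(st['eef_rot']); M=R.as_matrix()
    print('t',round(st['clock'],2),'pos',np.round(st['tool_pos'],4),'ytool',round(np.arctan2(M[1,1],M[0,1]),3),'tilt',np.round(M[:2,2],4),'q',np.round(st['q'],2),'F',np.round(st['contact_force'],2),'open',st['opening'],'ff',st['finger_force'])
    print('shift cm tool',np.round(100*R.inv().apply(np.array(target)-st['tool_pos']),2))
E
python3 -c "
from h import *
go([.537,.2235,.14])"
```

```text
t 3.1 pos [0.5209 0.2484 0.2497] ytool -1.138 tilt [-0.0004 -0.0006] q [-0.77  0.66  0.43  1.73 -0.36  0.83 -1.31] F [ 0.05  0.06 -0.09] open 1.0000544709074919 ff 0.0
shift cm tool [ 0.42  2.94 10.97]
```

{"api": "send_rows", "payload": {
  "motion": [
    {"x":0.2,"y":1.5,"z":0,"rx":0,"ry":0,"rz":0,"jaw":8.8},
    {"x":0.2,"y":1.45,"z":0,"rx":0,"ry":0,"rz":0,"jaw":8.8},
    {"x":0,"y":0,"z":2,"rx":0,"ry":0,"rz":0.1,"jaw":8.8},
    {"x":0,"y":0,"z":2.5,"rx":0,"ry":0,"rz":0,"jaw":7},
    {"x":0,"y":0,"z":2,"rx":0,"ry":0,"rz":0,"jaw":6}
  ]
}}

```text
clock: 3.6
tool_pos: [0.538, 0.2226, 0.1839]
eef_rot: [0.985, 0.17, -0.0, 0.0]
contact_force: [-0.6, -0.5, 0.1]
opening: 0.841
finger_force: 0.0
```

{"api": "send_rows", "payload": {
  "motion": [
    {"x":0,"y":0,"z":2,"rx":0,"ry":0,"rz":0,"jaw":5},
    {"x":0,"y":0,"z":1.5,"rx":0,"ry":0,"rz":0,"jaw":5},
    {"x":0,"y":0,"z":0.9,"rx":0,"ry":0,"rz":0,"jaw":4.5},
    {"x":0,"y":0,"z":0,"rx":0,"ry":0,"rz":0,"jaw":4},
    {"x":0,"y":0,"z":0,"rx":0,"ry":0,"rz":0,"jaw":4}
  ]
}}

```text
clock: 4.1
tool_pos: [0.5379, 0.2242, 0.1412]
eef_rot: [0.986, 0.169, 0.0, -0.0]
contact_force: [0.7, 0.3, 0.1]
opening: 0.452
finger_force: 0.0
```

```bash
python3 -c "
from h import *
go([.537,.2235,.14])
a=grab('side','side1')['img'][210:350,150:340]; b=grab('top','top1')['img'][160:260,150:270]
a=cv2.resize(a,(570,420));b=cv2.resize(b,None,fx=3,fy=3)
c=np.zeros((580,800,3),np.uint8); c[:420,:570]=a; c=np.hstack([cv2.resize(a,(440,324)),cv2.resize(b,(360,300)) if 0 else cv2.resize(b,(360,324))])
cv2.imwrite('pics/grasp1.png',c[:,:,::-1])"
```

```text
t 4.1 pos [0.5379 0.2242 0.1412] ytool -1.23 tilt [0.0009 0.0002] q [-0.67  0.81  0.36  1.81 -0.46  0.6  -1.27] F [0.68 0.29 0.07] open 0.4515918079975204 ff 0.0
shift cm tool [-0.11  0.04  0.12]
```

View pics/grasp1.png

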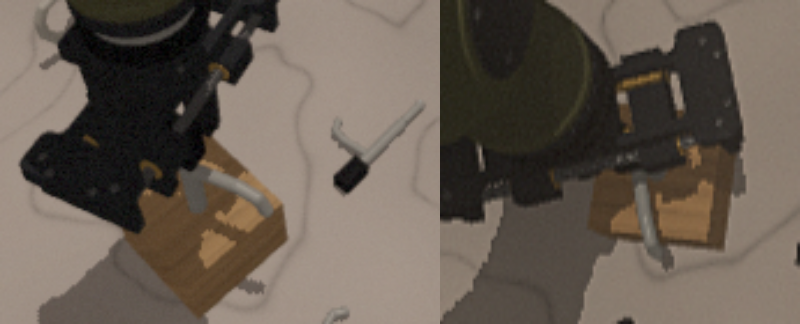

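The gripper straddles the head over the block, and the nozzle at about (230,190) in the left half points away freely. I'll close it now.

{"api": "send_rows", "payload": {
  "motion": [
    {"x":0,"y":0,"z":0.1,"rx":0,"ry":0,"rz":0,"jaw":3},
    {"x":0,"y":0,"z":0,"rx":0,"ry":0,"rz":0,"jaw":2},
    {"x":0,"y":0,"z":0,"rx":0,"ry":0,"rz":0,"jaw":1},
    {"x":0,"y":0,"z":0,"rx":0,"ry":0,"rz":0,"jaw":1},
    {"x":0,"y":0,"z":0,"rx":0,"ry":0,"rz":0,"jaw":1}
  ],
  "grip_force": 45
}}

```text
clock: 4.7
tool_pos: [0.5376, 0.2247, 0.14]
eef_rot: [0.986, 0.169, 0.0, 0.0]
contact_force: [0.2, -0.9, 2.0]
opening: 0.219
finger_force: 44.8
```

{"api": "send_rows", "payload": {
  "motion": [
    {"x":0,"y":0,"z":0,"rx":0,"ry":0,"rz":0,"jaw":1},
    {"x":0,"y":0,"z":0,"rx":0,"ry":0,"rz":0,"jaw":1},
    {"x":0,"y":0,"z":0,"rx":0,"ry":0,"rz":0,"jaw":1},
    {"x":0,"y":0,"z":0,"rx":0,"ry":0,"rz":0,"jaw":1},
    {"x":0,"y":0,"z":0,"rx":0,"ry":0,"rz":0,"jaw":1}
  ]
}}

```text
clock: 5.2
tool_pos: [0.5375, 0.2249, 0.14]
eef_rot: [0.986, 0.17, 0.0, 0.0]
contact_force: [0.2, -2.0, 5.4]
opening: 0.221
finger_force: 44.9
```

{"api": "send_rows", "payload": {
  "motion": [
    {"x":0,"y":0,"z":-1,"rx":0,"ry":0,"rz":0,"jaw":1},
    {"x":0,"y":0,"z":-1.5,"rx":0,"ry":0,"rz":0,"jaw":1},
    {"x":0,"y":0,"z":-2,"rx":0,"ry":0,"rz":0,"jaw":1},
    {"x":0,"y":0,"z":-2,"rx":0,"ry":0,"rz":0,"jaw":1},
    {"x":0,"y":0,"z":-2,"rx":0,"ry":0,"rz":0,"jaw":1}
  ]
}}

```text
clock: 5.7
tool_pos: [0.5357, 0.2259, 0.2251]
eef_rot: [0.985, 0.17, -0.001, -0.001]
contact_force: [0.1, 0.2, -2.1]
opening: 0.226
finger_force: 44.8
```

{"api": "send_rows", "payload": {
  "motion": [
    {"x":0,"y":0,"z":-2,"rx":0,"ry":0,"rz":0,"jaw":1},
    {"x":0,"y":0,"z":-2,"rx":0,"ry":0,"rz":0,"jaw":1},
    {"x":0,"y":0,"z":-1.5,"rx":0,"ry":0,"rz":0,"jaw":1},
    {"x":0,"y":0,"z":0,"rx":0,"ry":0,"rz":0,"jaw":1},
    {"x":0,"y":0,"z":0,"rx":0,"ry":0,"rz":0,"jaw":1}
  ]
}}

```text
clock: 6.2
tool_pos: [0.5361, 0.2256, 0.2792]
eef_rot: [0.985, 0.17, -0.001, -0.0]
contact_force: [-0.4, 0.5, -2.4]
opening: 0.221
finger_force: 44.8
```

```bash
python3 -c "
from h import *
go([.5275,-.2168,.30])"
```

```text
t 6.2 pos [0.5361 0.2256 0.2792] ytool -1.229 tilt [-0.0019  0.0005] q [-0.75  0.64  0.48  1.68 -0.36  0.91 -1.36] F [-0.41  0.45 -2.44] open 0.22106281147980056 ff 44.79584683547728
shift cm tool [-15.64  41.4   -2.1 ]
```

{"api": "send_rows", "payload": {
  "motion": [
    {"x":-0.5,"y":1.4,"z":0,"rx":0,"ry":0,"rz":0,"jaw":1},
    {"x":-1,"y":2.7,"z":0,"rx":0,"ry":0,"rz":0,"jaw":1},
    {"x":-1,"y":2.7,"z":0,"rx":0,"ry":0,"rz":0,"jaw":1},
    {"x":-1,"y":2.7,"z":0,"rx":0,"ry":0,"rz":0,"jaw":1},
    {"x":-1,"y":2.7,"z":0,"rx":0,"ry":0,"rz":0,"jaw":1}
  ]
}}

```text
clock: 6.7
tool_pos: [0.5344, 0.0925, 0.2788]
eef_rot: [0.986, 0.169, -0.001, 0.0]
contact_force: [0.4, 0.8, -2.7]
opening: 0.225
finger_force: 44.8
```

{"api": "send_rows", "payload": {
  "motion": [
    {"x":-1,"y":2.7,"z":0,"rx":0,"ry":0,"rz":0,"jaw":1},
    {"x":-1,"y":2.7,"z":0,"rx":0,"ry":0,"rz":0,"jaw":1},
    {"x":-1,"y":2.7,"z":0,"rx":0,"ry":0,"rz":0,"jaw":1},
    {"x":-1,"y":2.7,"z":0,"rx":0,"ry":0,"rz":0,"jaw":1},
    {"x":-1,"y":2.7,"z":0,"rx":0,"ry":0,"rz":0,"jaw":1}
  ]
}}

```text
clock: 7.2
tool_pos: [0.532, -0.0511, 0.2788]
eef_rot: [0.986, 0.169, -0.001, -0.0]
contact_force: [0.2, 0.6, -1.7]
opening: 0.221
finger_force: 44.8
```

{"api": "send_rows", "payload": {
  "motion": [
    {"x":-1,"y":2.7,"z":0,"rx":0,"ry":0,"rz":0,"jaw":1},
    {"x":-1,"y":2.7,"z":0,"rx":0,"ry":0,"rz":0,"jaw":1},
    {"x":-1,"y":2.7,"z":0,"rx":0,"ry":0,"rz":0,"jaw":1},
    {"x":-1,"y":2.7,"z":0,"rx":0,"ry":0,"rz":0,"jaw":1},
    {"x":-1,"y":2.2,"z":0,"rx":0,"ry":0,"rz":0.06,"jaw":1}
  ]
}}

```text
clock: 7.7
tool_pos: [0.5281, -0.1908, 0.2788]
eef_rot: [0.99, 0.138, -0.001, -0.0]
contact_force: [-0.2, -0.1, -2.2]
opening: 0.217
finger_force: 44.8
```

{"api": "send_rows", "payload": {
  "motion": [
    {"x":0,"y":0,"z":0,"rx":0,"ry":0,"rz":0,"jaw":1},
    {"x":0,"y":0,"z":0,"rx":0,"ry":0,"rz":0,"jaw":1},
    {"x":0,"y":0,"z":0,"rx":0,"ry":0,"rz":0,"jaw":1},
    {"x":0,"y":0,"z":0,"rx":0,"ry":0,"rz":0,"jaw":1},
    {"x":0,"y":0,"z":0,"rx":0,"ry":0,"rz":0,"jaw":1}
  ]
}}

```text
clock: 8.2
tool_pos: [0.53, -0.1871, 0.2796]
eef_rot: [0.99, 0.141, -0.0, -0.0]
contact_force: [-0.3, -0.8, -2.2]
opening: 0.221
finger_force: 44.8
```

```bash
python3 -c "
from h import *
go([.5275,-.2168,.2792])
t=grab('top','top2');s=grab('side','side2')
print(proj(t,[.5275,-.2168,.149]),proj(s,[.5275,-.2168,.149]))
a=cv2.resize(t['img'][170:310,350:470],None,fx=3.3,fy=3.3,interpolation=2);b=cv2.resize(s['img'][90:230,330:450],None,fx=3.3,fy=3.3,interpolation=2)
cv2.imwrite('pics/above.png',np.hstack([a,b])[:,:,::-1])"
```

```text
t 8.2 pos [ 0.53   -0.1871  0.2796] ytool -1.288 tilt [-0.0002  0.0006] q [-0.    0.6   0.44  1.74 -0.32  0.87 -0.71] F [-0.29 -0.78 -2.16] open 0.22060976034732463 ff 44.79607064888114
shift cm tool [-1.07  2.78  0.03]
(np.float64(427.54126174392945), np.float64(229.34830781725717)) (np.float64(399.22071633959763), np.float64(140.97463406957587))
```

View pics/above.png

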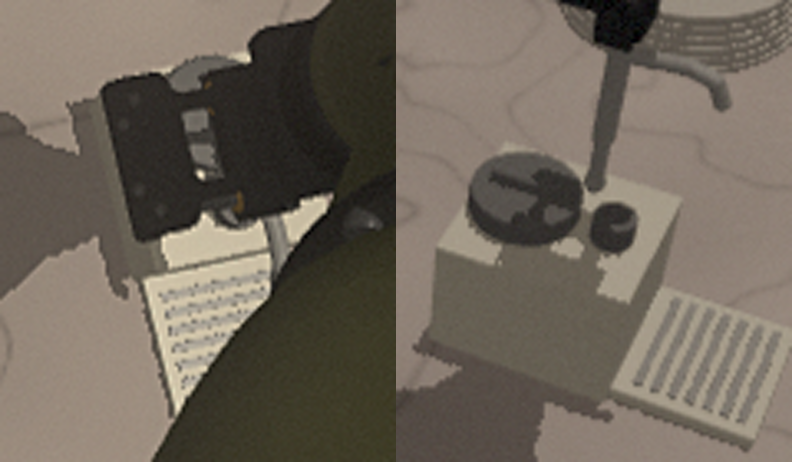

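Side view: the foot end is at about (390.6,146.4) and the nozzle tip at about (428.8,121.8). I'll compare them with the predicted positions, to catch tilt or offset in the grip.

```bash
python3 -c "
from h import *
s=load('side2'); P=[.53,-.1871]
M=Ro.from_quat(get_state()['eef_rot']).as_matrix();print(M.round(3))
for z in (.1496,.20,.25): print(z,np.round(proj(s,P+[z]),1))
n=np.array([-np.cos(.283),-np.sin(.283)])
print('nozzle pred',proj(s,list(P+.062*n)+[.24]))
# tube centre columns per row
hsv=s['img'].astype(int)
for v in range(108,150,4):
    r=s['img'][v,378:410].astype(int).sum(1)//3; print(v,r.tolist())
print(onz(s,390.6,146.4,.1496))
"
```

```text
[[ 0.96   0.278  0.   ]
 [ 0.278 -0.96   0.   ]
 [ 0.    -0.    -1.   ]]
0.1496 [389.6 147. ]
0.2 [393.2 127.5]
0.25 [397.1 106.3]
nozzle pred (np.float64(428.16861686555075), np.float64(120.42311332376732))
108 [135, 134, 131, 127, 128, 130, 131, 135, 133, 134, 133, 132, 133, 133, 132, 110, 64, 70, 72, 71, 71, 68, 67, 71, 71, 71, 74, 74, 76, 75, 83, 95]
112 [132, 134, 133, 135, 134, 133, 135, 134, 135, 133, 135, 135, 134, 135, 129, 69, 66, 68, 71, 68, 71, 70, 92, 138, 136, 136, 136, 135, 133, 133, 127, 129]
116 [132, 135, 135, 136, 134, 134, 134, 135, 134, 135, 135, 132, 136, 131, 84, 70, 67, 69, 72, 72, 72, 88, 128, 123, 126, 125, 124, 125, 128, 129, 130, 133]
120 [133, 132, 134, 134, 135, 132, 133, 136, 133, 133, 132, 125, 125, 87, 69, 72, 70, 67, 70, 71, 79, 135, 136, 138, 136, 134, 137, 138, 134, 138, 135, 136]
124 [134, 132, 131, 132, 132, 135, 134, 132, 131, 135, 130, 128, 104, 67, 69, 73, 69, 68, 73, 83, 132, 135, 137, 134, 134, 135, 135, 135, 136, 135, 134, 136]
128 [132, 133, 134, 132, 132, 135, 132, 133, 132, 132, 131, 114, 69, 69, 69, 71, 71, 69, 75, 108, 126, 127, 128, 1
[... 161 characters left out ...]
 132, 132, 131, 133, 132, 132, 133, 131]
136 [134, 132, 133, 132, 132, 130, 133, 133, 132, 131, 128, 88, 69, 70, 72, 77, 91, 130, 130, 129, 134, 133, 133, 132, 131, 132, 133, 134, 132, 131, 132, 132]
140 [82, 83, 85, 99, 133, 152, 149, 148, 143, 141, 117, 68, 69, 71, 71, 88, 132, 132, 133, 130, 133, 132, 131, 131, 129, 131, 129, 131, 130, 131, 132, 129]
144 [43, 47, 49, 48, 51, 58, 61, 90, 148, 73, 70, 71, 72, 70, 76, 107, 153, 154, 151, 147, 148, 142, 133, 136, 131, 131, 130, 127, 131, 131, 129, 130]
148 [45, 48, 45, 48, 48, 43, 49, 49, 71, 152, 136, 106, 110, 139, 147, 150, 150, 153, 152, 153, 151, 152, 151, 153, 152, 151, 150, 151, 152, 151, 150, 150]
[ 0.52972307 -0.19006288  0.1496    ]
```

The spout hangs upright, and its foot and nozzle are within about 1 px of the prediction. I'll move over the collar and lower to just above it.

{"api": "send_rows", "payload": {
  "motion": [
    {"x":-0.3,"y":0.8,"z":0,"rx":0,"ry":0,"rz":0,"jaw":1},
    {"x":-0.4,"y":1.0,"z":0,"rx":0,"ry":0,"rz":0,"jaw":1},
    {"x":-0.3,"y":0.7,"z":0,"rx":0,"ry":0,"rz":0,"jaw":1},
    {"x":-0.07,"y":0.28,"z":0.5,"rx":0,"ry":0,"rz":0,"jaw":1},
    {"x":0,"y":0,"z":1.0,"rx":0,"ry":0,"rz":0,"jaw":1}
  ]
}}

```text
clock: 8.8
tool_pos: [0.5275, -0.2191, 0.2647]
eef_rot: [0.99, 0.139, 0.001, 0.001]
contact_force: [-0.2, 0.1, -1.7]
opening: 0.222
finger_force: 44.8
```

{"api": "send_rows", "payload": {
  "motion": [
    {"x":0,"y":0,"z":1.0,"rx":0,"ry":0,"rz":0,"jaw":1},
    {"x":0,"y":0,"z":0.8,"rx":0,"ry":0,"rz":0,"jaw":1},
    {"x":0,"y":0,"z":0.3,"rx":0,"ry":0,"rz":0,"jaw":1},
    {"x":0,"y":0,"z":0,"rx":0,"ry":0,"rz":0,"jaw":1},
    {"x":0,"y":0,"z":0,"rx":0,"ry":0,"rz":0,"jaw":1}
  ]
}}

```text
clock: 9.3
tool_pos: [0.5275, -0.2178, 0.2438]
eef_rot: [0.99, 0.14, 0.0, 0.0]
contact_force: [0.4, 1.2, -1.1]
opening: 0.221
finger_force: 44.8
```

```bash
python3 -c "
from h import *
go([.5275,-.2168,.24])
s=grab('side','side3')
b=cv2.resize(s['img'][115:185,350:450],None,fx=8,fy=8,interpolation=2)
cv2.imwrite('pics/near.png',b[:,:,::-1])
p=get_state()['tool_pos']; print(proj(s,[p[0],p[1],p[2]-.13]))"
```

```text
t 9.3 pos [ 0.5275 -0.2178  0.2438] ytool -1.29 tilt [ 0.0003 -0.0001] q [ 0.07  0.66  0.41  1.76 -0.35  0.8  -0.64] F [ 0.41  1.17 -1.07] open 0.22082409357342966 ff 44.79604563763132
shift cm tool [ 0.03 -0.1   0.38]
(np.float64(396.9552098944655), np.float64(153.277255409711))
```

View pics/near.png

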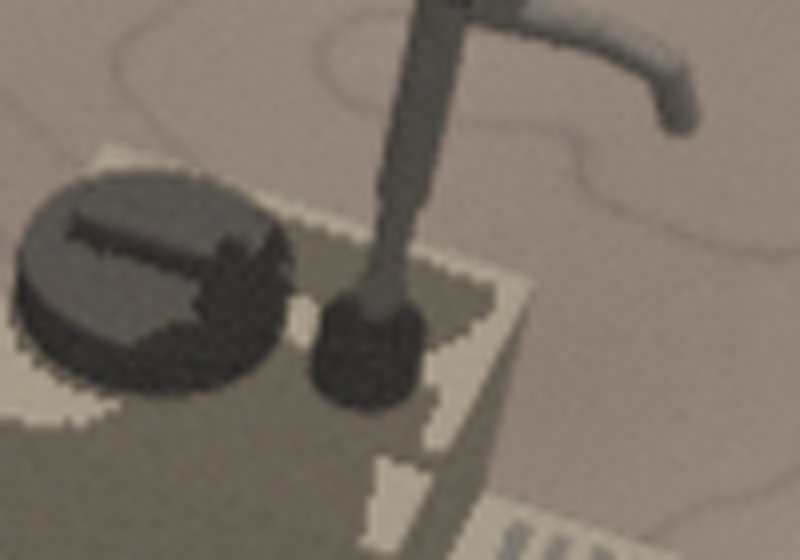

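Foot tip at about (378,315), collar centre at about (373,318): it is 1 mm off to the right, within the bore. I'll make the small correction and enter.

{"api": "send_rows", "payload": {
  "motion": [
    {"x":0.08,"y":-0.06,"z":0.2,"rx":0,"ry":0,"rz":0,"jaw":1},
    {"x":0,"y":0,"z":0.4,"rx":0,"ry":0,"rz":0,"jaw":1},
    {"x":0,"y":0,"z":0.4,"rx":0,"ry":0,"rz":0,"jaw":1},
    {"x":0,"y":0,"z":0.4,"rx":0,"ry":0,"rz":0,"jaw":1},
    {"x":0,"y":0,"z":0,"rx":0,"ry":0,"rz":0,"jaw":1}
  ]
}}

```text
clock: 9.85
tool_pos: [0.5275, -0.2168, 0.2289]
eef_rot: [0.99, 0.14, -0.001, -0.0]
contact_force: [-0.2, 0.2, -0.9]
opening: 0.222
finger_force: 44.8
```

{"api": "send_rows", "payload": {
  "motion": [
    {"x":0,"y":0,"z":0.4,"rx":0,"ry":0,"rz":0,"jaw":1},
    {"x":0,"y":0,"z":0.4,"rx":0,"ry":0,"rz":0,"jaw":1},
    {"x":0,"y":0,"z":0.3,"rx":0,"ry":0,"rz":0,"jaw":1},
    {"x":0,"y":0,"z":0.2,"rx":0,"ry":0,"rz":0,"jaw":1},
    {"x":0,"y":0,"z":0,"rx":0,"ry":0,"rz":0,"jaw":1}
  ]
}}

```text
clock: 10.35
tool_pos: [0.5277, -0.217, 0.2163]
eef_rot: [0.99, 0.14, -0.0, -0.0]
contact_force: [0.2, -0.8, -1.0]
opening: 0.223
finger_force: 44.8
```

```bash
python3 -c "
from h import *
go([.5275,-.2168,.2])"
```

```text
t 10.35 pos [ 0.5277 -0.217   0.2163] ytool -1.29 tilt [-0.0006  0.0003] q [ 0.09  0.69  0.39  1.79 -0.37  0.74 -0.62] F [ 0.24 -0.76 -0.95] open 0.22328741295734433 ff 44.79584423446795
shift cm tool [-0.02 -0.02  1.63]
```

{"api": "send_rows", "payload": {
  "motion": [
    {"x":0,"y":0,"z":0.2,"rx":0,"ry":0,"rz":0,"jaw":1},
    {"x":0,"y":0,"z":0.2,"rx":0,"ry":0,"rz":0,"jaw":1},
    {"x":0,"y":0,"z":0.2,"rx":0,"ry":0,"rz":0,"jaw":1},
    {"x":0,"y":0,"z":0.2,"rx":0,"ry":0,"rz":0,"jaw":1},
    {"x":0,"y":0,"z":0,"rx":0,"ry":0,"rz":0,"jaw":1}
  ]
}}

```text
clock: 10.85
tool_pos: [0.5276, -0.217, 0.2085]
eef_rot: [0.99, 0.14, -0.0, -0.0]
contact_force: [-0.5, -0.0, -1.8]
opening: 0.222
finger_force: 44.8
```

{"api": "send_rows", "payload": {
  "motion": [
    {"x":0,"y":0,"z":0.2,"rx":0,"ry":0,"rz":0,"jaw":1},
    {"x":0,"y":0,"z":0.2,"rx":0,"ry":0,"rz":0,"jaw":1},
    {"x":0,"y":0,"z":0.2,"rx":0,"ry":0,"rz":0,"jaw":1},
    {"x":0,"y":0,"z":0,"rx":0,"ry":0,"rz":0,"jaw":1},
    {"x":0,"y":0,"z":0,"rx":0,"ry":0,"rz":0,"jaw":1}
  ]
}}

```text
clock: 11.35
tool_pos: [0.528, -0.2173, 0.203]
eef_rot: [0.99, 0.14, 0.0, 0.0]
contact_force: [-1.0, -1.1, 1.5]
opening: 0.223
finger_force: 44.8
```

{"api": "send_rows", "payload": {
  "motion": [
    {"x":0,"y":0,"z":0.1,"rx":0,"ry":0,"rz":0,"jaw":1},
    {"x":0,"y":0,"z":0.1,"rx":0,"ry":0,"rz":0,"jaw":1},
    {"x":0,"y":0,"z":0.1,"rx":0,"ry":0,"rz":0,"jaw":1},
    {"x":0,"y":0,"z":0,"rx":0,"ry":0,"rz":0,"jaw":1},
    {"x":0,"y":0,"z":0,"rx":0,"ry":0,"rz":0,"jaw":1}
  ]
}}

```text
clock: 11.85
tool_pos: [0.5277, -0.2169, 0.1991]
eef_rot: [0.99, 0.14, -0.0, -0.0]
contact_force: [0.2, 0.0, -4.1]
opening: 0.226
finger_force: 44.8
```

{"api": "send_rows", "payload": {
  "motion": [
    {"x":0,"y":0,"z":0.1,"rx":0,"ry":0,"rz":0,"jaw":1},
    {"x":0,"y":0,"z":0.1,"rx":0,"ry":0,"rz":0,"jaw":1},
    {"x":0,"y":0,"z":0.1,"rx":0,"ry":0,"rz":0,"jaw":1},
    {"x":0,"y":0,"z":0,"rx":0,"ry":0,"rz":0,"jaw":1},
    {"x":0,"y":0,"z":0,"rx":0,"ry":0,"rz":0,"jaw":1}
  ]
}}

```text
clock: 12.35
tool_pos: [0.5278, -0.2169, 0.1964]
eef_rot: [0.99, 0.14, -0.0, -0.0]
contact_force: [0.1, 0.1, -2.4]
opening: 0.22
finger_force: 44.8
```

{"api": "send_rows", "payload": {
  "motion": [
    {"x":0,"y":0,"z":0.1,"rx":0,"ry":0,"rz":0,"jaw":1},
    {"x":0,"y":0,"z":0.1,"rx":0,"ry":0,"rz":0,"jaw":1},
    {"x":0,"y":0,"z":0,"rx":0,"ry":0,"rz":0,"jaw":1},
    {"x":0,"y":0,"z":0,"rx":0,"ry":0,"rz":0,"jaw":1},
    {"x":0,"y":0,"z":0,"rx":0,"ry":0,"rz":0,"jaw":1}
  ]
}}

```text
clock: 12.85
tool_pos: [0.5279, -0.217, 0.1947]
eef_rot: [0.99, 0.14, -0.0, -0.0]
contact_force: [-0.1, 0.5, -3.0]
opening: 0.226
finger_force: 44.8
```

{"api": "send_rows", "payload": {
  "motion": [
    {"x":0,"y":0,"z":0.1,"rx":0,"ry":0,"rz":0,"jaw":1},
    {"x":0,"y":0,"z":0.1,"rx":0,"ry":0,"rz":0,"jaw":1},
    {"x":0,"y":0,"z":0,"rx":0,"ry":0,"rz":0,"jaw":1},
    {"x":0,"y":0,"z":0,"rx":0,"ry":0,"rz":0,"jaw":1},
    {"x":0,"y":0,"z":0,"rx":0,"ry":0,"rz":0,"jaw":1}
  ]
}}

```text
clock: 13.35
tool_pos: [0.528, -0.217, 0.1929]
eef_rot: [0.99, 0.14, 0.0, 0.0]
contact_force: [0.2, 0.7, 1.6]
opening: 0.222
finger_force: 44.8
```

{"api": "send_rows", "payload": {
  "motion": [
    {"x":0,"y":0,"z":0.1,"rx":0,"ry":0,"rz":0,"jaw":1},
    {"x":0,"y":0,"z":0.05,"rx":0,"ry":0,"rz":0,"jaw":1},
    {"x":0,"y":0,"z":0,"rx":0,"ry":0,"rz":0,"jaw":1},
    {"x":0,"y":0,"z":0,"rx":0,"ry":0,"rz":0,"jaw":1},
    {"x":0,"y":0,"z":0,"rx":0,"ry":0,"rz":0,"jaw":1}
  ]
}}

```text
clock: 13.85
tool_pos: [0.5279, -0.217, 0.1911]
eef_rot: [0.99, 0.14, 0.0, -0.0]
contact_force: [-1.1, 0.4, 1.1]
opening: 0.225
finger_force: 44.8
```

{"api": "send_rows", "payload": {
  "motion": [
    {"x":0,"y":0,"z":0.1,"rx":0,"ry":0,"rz":0,"jaw":1},
    {"x":0,"y":0,"z":0.05,"rx":0,"ry":0,"rz":0,"jaw":1},
    {"x":0,"y":0,"z":0,"rx":0,"ry":0,"rz":0,"jaw":1},
    {"x":0,"y":0,"z":0,"rx":0,"ry":0,"rz":0,"jaw":1},
    {"x":0,"y":0,"z":0,"rx":0,"ry":0,"rz":0,"jaw":1}
  ]
}}

```text
clock: 14.35
tool_pos: [0.5279, -0.217, 0.1896]
eef_rot: [0.99, 0.14, -0.0, -0.0]
contact_force: [-0.4, 0.3, 1.7]
opening: 0.227
finger_force: 44.8
```

{"api": "send_rows", "payload": {
  "motion": [
    {"x":0,"y":0,"z":0.05,"rx":0,"ry":0,"rz":0,"jaw":1},
    {"x":0,"y":0,"z":0.05,"rx":0,"ry":0,"rz":0,"jaw":1},
    {"x":0,"y":0,"z":0,"rx":0,"ry":0,"rz":0,"jaw":1},
    {"x":0,"y":0,"z":0,"rx":0,"ry":0,"rz":0,"jaw":1},
    {"x":0,"y":0,"z":0,"rx":0,"ry":0,"rz":0,"jaw":1}
  ]
}}

```text
clock: 14.85
tool_pos: [0.5281, -0.2171, 0.1894]
eef_rot: [0.99, 0.14, 0.0, 0.0]
contact_force: [-1.6, 1.3, 7.0]
opening: 0.223
finger_force: 44.8
```

{"api": "send_rows", "payload": {
  "motion": [
    {"x":0,"y":0,"z":0.05,"rx":0,"ry":0,"rz":0,"jaw":1},
    {"x":0,"y":0,"z":0.05,"rx":0,"ry":0,"rz":0,"jaw":1},
    {"x":0,"y":0,"z":0,"rx":0,"ry":0,"rz":0,"jaw":1},
    {"x":0,"y":0,"z":0,"rx":0,"ry":0,"rz":0,"jaw":1},
    {"x":0,"y":0,"z":0,"rx":0,"ry":0,"rz":0,"jaw":1}
  ]
}}

```text
clock: 15.35
tool_pos: [0.5284, -0.2173, 0.1893]
eef_rot: [0.99, 0.14, 0.001, 0.0]
contact_force: [-2.2, 1.5, 13.0]
opening: 0.223
finger_force: 44.8
```

Sharp rigid rise: z stays at 0.189 and the force climbs 6 N per mm. I'll press to about 20 N.

{"api": "send_rows", "payload": {
  "motion": [
    {"x":0,"y":0,"z":0.05,"rx":0,"ry":0,"rz":0,"jaw":1},
    {"x":0,"y":0,"z":0.05,"rx":0,"ry":0,"rz":0,"jaw":1},
    {"x":0,"y":0,"z":0.03,"rx":0,"ry":0,"rz":0,"jaw":1},
    {"x":0,"y":0,"z":0,"rx":0,"ry":0,"rz":0,"jaw":1},
    {"x":0,"y":0,"z":0,"rx":0,"ry":0,"rz":0,"jaw":1}
  ]
}}

```text
clock: 15.85
tool_pos: [0.5289, -0.2178, 0.1891]
eef_rot: [0.99, 0.14, 0.002, 0.001]
contact_force: [-2.8, 1.0, 20.1]
opening: 0.219
finger_force: 44.9
```

```bash
python3 -c "
from h import *
go([.5275,-.2168,.189])"
```

```text
t 15.85 pos [ 0.5289 -0.2178  0.1891] ytool -1.29 tilt [ 0.0037 -0.0008] q [ 0.1   0.73  0.36  1.81 -0.39  0.67 -0.6 ] F [-2.81  1.03 20.1 ] open 0.21936030142626387 ff 44.9487763736397
shift cm tool [-0.11 -0.14  0.01]
```

{"api": "send_rows", "payload": {
  "motion": [
    {"x":0,"y":0,"z":0,"rx":0,"ry":0,"rz":0,"jaw":1},
    {"x":0,"y":0,"z":-0.1,"rx":0,"ry":0,"rz":0,"jaw":1},
    {"x":0,"y":0,"z":-0.15,"rx":0,"ry":0,"rz":0,"jaw":1},
    {"x":0,"y":0,"z":0,"rx":0,"ry":0,"rz":0,"jaw":1},
    {"x":0,"y":0,"z":0,"rx":0,"ry":0,"rz":0,"jaw":1}
  ]
}}

```text
clock: 16.35
tool_pos: [0.5283, -0.2174, 0.1893]
eef_rot: [0.99, 0.14, 0.0, 0.0]
contact_force: [-1.1, 0.9, 5.7]
opening: 0.224
finger_force: 44.9
```

{"api": "send_rows", "payload": {
  "motion": [
    {"x":0,"y":0,"z":0,"rx":0,"ry":0,"rz":0,"jaw":2.5},
    {"x":0,"y":0,"z":0,"rx":0,"ry":0,"rz":0,"jaw":3.5},
    {"x":0,"y":0,"z":0,"rx":0,"ry":0,"rz":0,"jaw":5},
    {"x":0,"y":0,"z":0,"rx":0,"ry":0,"rz":0,"jaw":6},
    {"x":0,"y":0,"z":0,"rx":0,"ry":0,"rz":0,"jaw":6}
  ]
}}

```text
clock: 16.85
tool_pos: [0.5278, -0.217, 0.1887]
eef_rot: [0.99, 0.14, -0.0, -0.0]
contact_force: [-0.1, -0.2, 0.6]
opening: 0.626
finger_force: 0.0
```

{"api": "send_rows", "payload": {
  "motion": [
    {"x":0,"y":0,"z":-1,"rx":0,"ry":0,"rz":0,"jaw":6},
    {"x":0,"y":0,"z":-2,"rx":0,"ry":0,"rz":0,"jaw":6},
    {"x":0,"y":0,"z":-3,"rx":0,"ry":0,"rz":0,"jaw":6},
    {"x":0,"y":0,"z":-3,"rx":0,"ry":0,"rz":0,"jaw":6},
    {"x":0,"y":0,"z":-2,"rx":0,"ry":0,"rz":0,"jaw":6}
  ]
}}

```text
clock: 17.35
tool_pos: [0.5284, -0.2176, 0.3017]
eef_rot: [0.99, 0.14, 0.001, 0.001]
contact_force: [0.2, 0.1, -0.5]
opening: 0.681
finger_force: 0.0
```

```bash
python3 -c "
from h import *
go([.5275,-.2168,.189])
t=grab('top','top4');s=grab('side','side4')
a=cv2.resize(t['img'][170:310,350:470],None,fx=3.3,fy=3.3,interpolation=2);b=cv2.resize(s['img'][90:230,330:450],None,fx=3.3,fy=3.3,interpolation=2)
cv2.imwrite('pics/done.png',np.hstack([a,b])[:,:,::-1])
m=np.array([.5276,-.217]);n=-np.array([np.cos(.281),np.sin(.281)])
for z in(.055,):
  f=.11-.0507
  print('head top',proj(s,list(m)+[f+.158]),'nozzle',proj(s,list(m+.062*n)+[f+.09]),proj(t,list(m+.062*n)+[f+.09]))"
```

```text
t 17.35 pos [ 0.5284 -0.2176  0.3017] ytool -1.29 tilt [ 0.0028 -0.0012] q [ 0.05  0.59  0.45  1.69 -0.31  0.93 -0.67] F [ 0.21  0.11 -0.48] open 0.6808539609215284 ff 0.0
shift cm tool [-0.09 -0.12 11.27]
head top (np.float64(404.67082821604447), np.float64(114.11535922144442)) nozzle (np.float64(428.1928192112391), np.float64(150.27085217239596)) (np.float64(435.54473456999847), np.float64(260.08430673104465))
```

View pics/done.png

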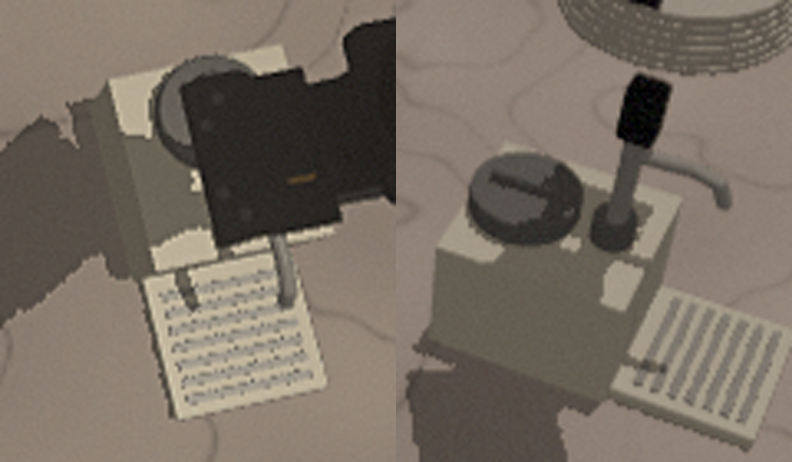

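The spout stands upright in the collar, released. The nozzle is at top (437,261) and side (430,151), within 2 px of prediction over the tray middle. The gripper is clear above it and the bystanders were never approached.

```bash
python3 -c "
from plant import *
print(finish_job())"
```

```text
the job is handed in; nothing more can be done
None
```

The job is handed in, with no verdict returned: the spout is in the fitting, pressed onto its stop with about 20 N at roughly 51 mm depth, and released upright with its nozzle over the tray's middle.

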